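# Swap the halves of a split pattern and hold it closed

### The job

The wrong upper half, the one with the flat top, has been fitted on the dowels of the split wooden pattern. Swap it with the bossed half: the flat one must end up lying flat and let go between the end stops of the seat board, and the bossed one fully home and flush on the dowels of the lower half. Finish while still gripping the bossed half and pressing it firmly down (about 1 kg of push, held, not let go), and leave the glue bottle, mallet and chisel alone.

Things in the scene. Friction and masses are not known exactly. Their poses are not given: they have to be found in the camera images.
- lower_half: Fixed, rigid lower half: plywood board 190 x 110 x 12 mm (x, y, z), on it a brown wooden block 130 x 50 x 30 mm (top 42 mm above the bench) with two pale upright dowels, 10 mm diameter, on the x centre line 42 mm either side of the centre, 18 mm tall, the top 3 mm tapering to 6 mm. Left or right of the robot, seat board on the other side. Origin: centre of the board's underside; z up.
- lower_face (a point): Centre of the lower block's top face (the joint face, 42 mm above the bench), midway between the dowels; axes as lower_half.
- plain_half: Loose flat-topped upper half: brown wooden block 130 x 50 x 30 mm (x, y, z) with two vertical through holes, 11.5 mm diameter, slightly chamfered, 42 mm either side of the centre along x. Origin: centre of its underside; z up. About 0.13 kg. Starts fully home on the dowels. Its long sides, 50 mm apart along y, can be gripped from above.
- boss_half: Loose bossed upper half: the same block (130 x 50 x 30 mm, same holes) with a round boss, 34 mm diameter and 22 mm high, in the middle of its top; 52 mm high in all. Origin: centre of the block's underside; z up. About 0.15 kg. Starts lying on the seat board. Fits the dowels either way round.
- seat_board: Fixed plywood board 190 x 110 x 12 mm lying on the bench, with a dark wooden stop strip across each x end (12 mm thick along x, 90 mm long along y, 8 mm high). Between the stops are 146 mm for a 130 mm half; the y sides are open. Origin: centre of the underside, on the bench; z up.
- seat_floor (a point): Centre of the seat board's upper face between the stops, 12 mm above the bench, where a half lies; axes as seat_board.
- glue_bottle: Bystander: white glue bottle with a blue cap, 60 mm diameter, 150 mm high, standing on the far side of the bench. Origin: centre of its underside.
- mallet: Bystander: round dark wooden carver's mallet standing on its head, 84 mm diameter, 215 mm high, far left. Origin: centre of its underside.
- chisel: Bystander: chisel 240 mm long, 26 mm thick wooden handle (to -x) and steel blade (to +x), lying far right. Origin: on the bench under its middle.
There are look-alikes about, which are no part of the job. What is meant by the lower_half is not turquoise, and is the larger of those in its own colour. What is shaped like the plain_half but green is not meant.

How it is judged:
By the outcome, as a careful person would: the job done as asked, in the order asked, and still so for the second after the job is handed in, while the arm keeps its last pose, push and grip.
It also fails if it takes over 67 s, if anything falls off the work surface, if the arm or the gripper's body presses on something with over 40 N, if the wrist force passes 120 N, or if a joint passes its speed limit or range.

### The arm

A 7-joint arm with a two-finger parallel gripper is mounted at the origin on the work surface. World frame = base frame: x ahead of the robot, y to its left, z up, the work surface at z = 0. Lengths are in m, angles in rad, forces in N, time in s.
With the tool pointing down it reaches from about 0.425 to 0.925 m from the base axis. Payload 6.8 kg.
Tool frame: the origin (TCP) lies between the finger pads; the fingertips stand 22 mm ahead of it and the grasp point (between the pads) lies 3 mm ahead of it; z points along the fingers, y is the direction in which the jaws open and shut (so a half turn about z gives the same grasp; the last joint's range is limited). The gripper opens to 85 mm and grips with 20 to 120 N. Pads are 22 mm wide; open, the fingers measure 114 mm over their backs; the gripper's body (76 mm by 85 mm) begins 54 mm behind the grasp point. The pads swing forward as they close: fully open they stand 13 mm farther back than shut.
Start: joints at [-1.326, 0.477, 0.022, 1.555, -0.011, 1.109, -0.083], TCP at [0.233, 0.633, 0.253] pointing down, gripper open.
Joint ranges: [-2.96, 2.96], [-0.34, 2.1], [-1.41, 1.46], [0.24, 2.44], [-1.37, 4.51], [0.17, 1.92], [-2.96, 2.96]. Speed limits (rad/s): [2.39, 2.39, 3.14, 3.14, 3.14, 3.14, 3.14].

### API

Orientations are given as a unit quaternion [w, x, y, z].
In Python, from station import bot gives the robot as it stands. The module is installed in compiled form; this text tells all that it offers.
- The arm moves only by the tool drive_tool, never from a script. Its argument "series" is one flat list of numbers, 7 for each row, row after row: the opening, from -1 (shut) to 1 (fully open), then the shift along the tool's x, y, z in mm, then the turn, a rotation vector about the tool's x, y, z in rad. In form: [jaw, x, y, z, wx, wy, wz, jaw, x, y, z, wx, wy, wz, ...]. A call has 1 to 12 rows; each row shifts and turns the commanded pose from where the row before left it, along the tool's axes as they then stand; what a row does not reach is not made up. A row lasts 1/8 s, in which the tool goes at most 62.5 mm and 10.7 degrees, less where a joint would pass 70% of its speed; a pose out of reach is approached as far as the arm can. A call with a gripper value outside its range is refused whole. The fingers move at their own pace and stop on an object; "force" is the grip in N (left out, the last holds). Time passes only in rows, so rows that do not move let the fingers close. It gives the time, the measured TCP pose, the force and the opening at its end, in the units of the state.
- bot.get_obs(): the state, without advancing time (a new reading comes with each control period).
- bot.read_camera(name): name is "scene" or "side" or "wrist"; returns a dict with "pixels" (400x640x3 uint8, blue, green, red), "camera_matrix" (3x3 intrinsics, pixels), "rvec" (rotation vector, rad) and "tvec" (3), from world to camera coordinates, as OpenCV has them. Camera axes: x right, y down, z forward; pixel columns grow to the right and rows downward; lengths in m; the calibration is good to about 2 mm. A picture is of the moment at which its call begins. There is no depth.
- bot.hand_in(): hands the job in, once; it reports no verdict.
The state is a dict: "t": time; "q": joint angles; "joint_vel": joint speeds; "joint_torque": joint torques, N m; "eef_pos": TCP position; "tool_rot": TCP orientation; "contact_force": force on the tool from outside, world axes, zero at the start; "torque": the same for the moment, N m; "gripper_width": opening from 0.0 (shut) to 1.0 (fully open).
Only numpy, scipy, OpenCV 4.12 (cv2) and the standard library are available. Lean on these libraries where they do the work, as an engineer would, in place of code of your own. Each camera call takes 0.05 s, during which the arm holds its last target. There are 200 camera calls.

## Working session

There is one attempt and no reset: what is moved stays moved. The work goes in short steps, Python scripts to look and compute and a tool call to move; the robot and the scene stay as the last step left them, time stands still between calls to the robot, and variables do not carry over. Pictures are saved under pics/ and viewed, about 8 in all and at most 12, crops included, and the job is handed in when it is done.

Besides the shell and the picture viewer there is one more tool, called after ">>>" by a JSON object that holds its "method" and its "body", one argument or row to a line. drive_tool: Moves the arm, as the interface text tells. Its arguments: {"type":"object","properties":{"series":{"type":"array"},"force":{"type":"number"}},"required":["series"]}

```bash
mkdir -p pics; cat > h.py <<'E'
import numpy as np,cv2,pickle
from station import bot
def shot(n,f):
    c=bot.read_camera(n); cv2.imwrite(f'pics/{f}.png',c['pixels']); pickle.dump(c,open(f'pics/{f}.pkl','wb')); return c
def ray(c,uv,z):
    R=cv2.Rodrigues(np.array(c['rvec'],float))[0];t=np.array(c['tvec'],float).ravel()
    d=R.T@np.linalg.inv(c['camera_matrix'])@np.array([uv[0],uv[1],1.]);o=-R.T@t
    return o+d*(z-o[2])/d[2]
def proj(c,P): return cv2.projectPoints(np.array(P,float).reshape(-1,3),np.array(c['rvec'],float),np.array(c['tvec'],float),np.array(c['camera_matrix']),None)[0].reshape(-1,2)
E
python3 - <<'E'
from h import *
a=shot('scene','s0');b=shot('side','d0')
o=bot.get_obs();print(o)
for c in(a,b):
    R=cv2.Rodrigues(np.array(c['rvec'],float))[0];print(-R.T@np.array(c['tvec']).ravel(),c['camera_matrix'][0])
E
```

```text
{'t': 0.1, 'q': array([-1.32603244,  0.477754  ,  0.02233572,  1.55633757, -0.01148012,
        1.10926916, -0.08311335]), 'joint_vel': array([-0.00028272, -0.0016151 ,  0.0002782 , -0.00161666, -0.00123365,
        0.00147203,  0.00219658]), 'joint_torque': array([ 4.34639660e-03, -5.97760141e+01,  1.61393087e+00, -2.81952256e+01,
        1.29107048e-02,  4.97557325e-03,  4.92064885e-06]), 'eef_pos': array([0.23311192, 0.63295502, 0.25240459]), 'tool_rot': array([-7.71808870e-05,  1.75507213e-01,  9.84477804e-01, -8.16302243e-04]), 'contact_force': array([ 0.93195558, -0.84478316, -0.0755149 ]), 'torque': array([0.02046775, 0.04406157, 0.06144001]), 'gripper_width': 0.9990501392541925}
[ 1.53227222 -0.57279887  0.94719358] [421.17000716   0.         320.05557853]
[ 0.23889233 -1.0470793   0.74984263] [373.98216295   0.         314.49665173]
```

View pics/s0.png

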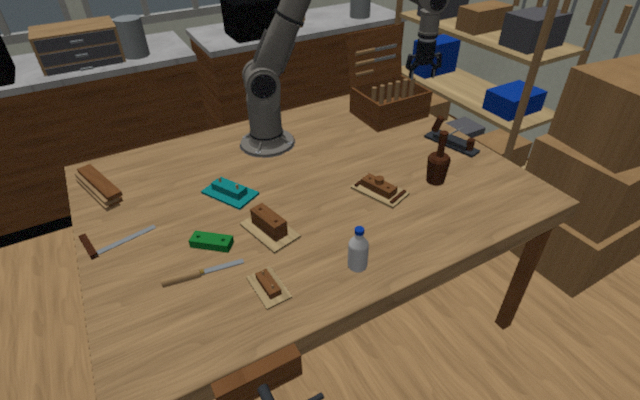

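View pics/d0.png

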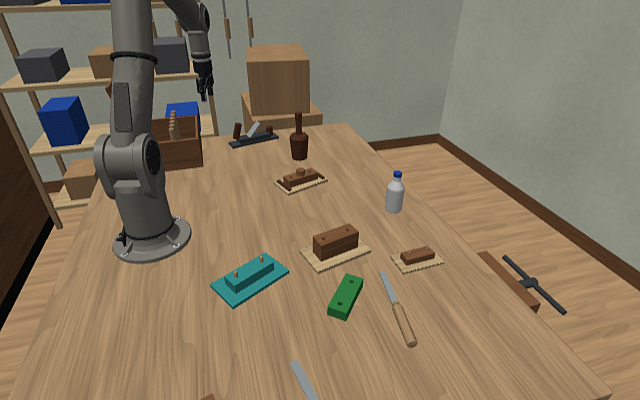

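The scene picture shows the lower half with the flat half on it around (269,225) and the seat board with the bossed half around (380,188). The turquoise, green and small brown ones are look-alikes. In the side picture the same two are at (335,245) and (301,180).

```bash
cat >> h.py <<'E'
from scipy.spatial.transform import Rotation as Ro
def tool():
    o=bot.get_obs();w,x,y,z=o['tool_rot'];return o,Ro.from_quat([x,y,z,w])
def go(p,yaw,tilt=True):
    """print shift in tool axes (mm) and turn so that the TCP is at p, tool down, tool y along yaw (mod pi)"""
    o,R=tool();d=R.inv().apply(np.array(p)-o['eef_pos'])*1000
    best=None
    for k in(0,np.pi):
        T=Ro.from_matrix(np.array([[np.sin(yaw+k),np.cos(yaw+k),0],[-np.cos(yaw+k),np.sin(yaw+k),0],[0,0,-1]]).T.reshape(3,3).T)
        r=(R.inv()*T).as_rotvec()
        if best is None or np.linalg.norm(r)<np.linalg.norm(best): best=r
    print('shift',d.round(1),'turn',best.round(3),'pos',o['eef_pos'].round(4),'t',o['t'],'q7',o['q'].round(2)[[0,6]])
E
python3 - <<'E'
from h import *
s=pickle.load(open('pics/s0.pkl','rb'));d=pickle.load(open('pics/d0.pkl','rb'))
print('plain',ray(s,(269,214),.072),ray(d,(335,236),.072))
print('boss',ray(s,(379,177),.064),ray(d,(300,171),.064))
# board corners
print([ray(s,u,.012)[:2].round(3) for u in[(242,232),(272,248),(299,235),(268,208)]])
print([ray(s,u,.012)[:2].round(3) for u in[(352,191),(395,203),(408,190),(368,178)]])
im=np.hstack([cv2.resize(s['pixels'][190:260,230:310],None,fx=5,fy=5),cv2.resize(s['pixels'][160:216,344:415],None,fx=5.6,fy=6.25)])
cv2.imwrite('pics/c.png',im);print(im.shape)
E
```

```text
plain [ 0.5382895  -0.22305675  0.072     ] [ 0.5315245  -0.23325417  0.072     ]
boss [0.53810344 0.20986017 0.064     ] [0.53442875 0.19866433 0.064     ]
[array([ 0.51 , -0.313]), array([ 0.627, -0.257]), array([ 0.616, -0.157]), array([ 0.438, -0.189])]
[array([0.503, 0.119]), array([0.639, 0.212]), array([0.601, 0.3  ]), array([0.464, 0.216])]
(350, 798, 3)
```

View pics/c.png

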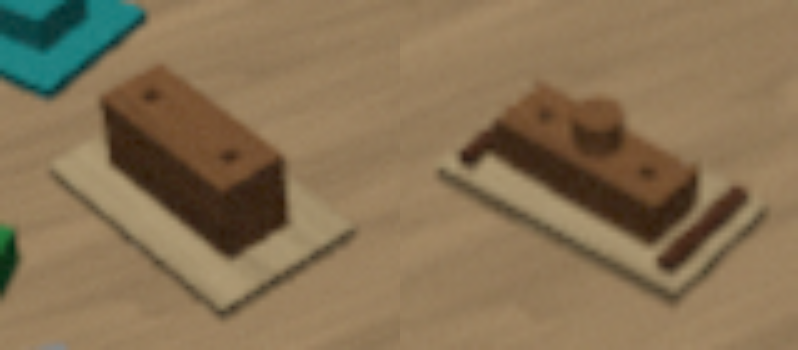

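```bash
python3 - <<'E'
from h import *
s=pickle.load(open('pics/s0.pkl','rb'))
for n,h,z,b in(('plain',[(260,209),(276,221.2)],.072,[(240.4,223.6),(275,252.6),(301,236.6)]),('boss',[(369.9,178.4),(388.3,187.5)],.042,[(351.1,187.5),(393.1,208),(409.4,193.6)])):
    p=[ray(s,u,z) for u in h];e=p[1]-p[0];print(n,(p[0]+p[1])/2,np.linalg.norm(e),np.arctan2(e[1],e[0]))
    b=[ray(s,u,.006)[:2] for u in b];e=b[1]-b[0];print('board',(b[0]+b[2])/2,np.arctan2(e[1],e[0]),np.linalg.norm(e),np.linalg.norm(b[2]-b[1]))
go((.535,.205,.30),.46+np.pi/2)
E
```

```text
plain [ 0.54098427 -0.22824112  0.072     ] 0.08426577016574306 0.24411444198664192
board [ 0.54077207 -0.22655358] 0.24191912744381874 0.1890191688901942 0.10612782702851557
boss [0.54370109 0.20764187 0.042     ] 0.08365560405818842 0.3031872681589565
board [0.54552343 0.21383241] 0.3414360263430433 0.1866259582408251 0.10810078978557021Traceback (most recent call last):
  File "<stdin>", line 6, in <module>
  File "h.py", line 18, in go
    T=Ro.from_matrix(np.array([[np.sin(yaw+k),np.cos(yaw+k),0],[-np.cos(yaw+k),np.sin(yaw+k),0],[0,0,-1]]).T.reshape(3,3).T)
  File "scipy/spatial/transform/_rotation.pyx", line 1143, in scipy.spatial.transform._rotation.Rotation.from_matrix
ValueError: Non-positive determinant (left-handed or null coordinate frame) in rotation matrix 0: [[ 0.8960525  -0.44394811  0.        ]
 [ 0.44394811  0.8960525   0.        ]
 [ 0.          0.         -1.        ]].
```

```bash
python3 - <<'E'
t=open('h.py').read()
i=t.index('        T=Ro');j=t.index('\n',i)
t=t[:i]+"        a=yaw+k+np.pi/2;c,s=np.cos(a),np.sin(a);T=Ro.from_matrix([[-s,c,0],[c,s,0],[0,0,-1]])"+t[j:]
open('h.py','w').write(t)
E
python3 - <<'E'
from h import *
go((.544,.209,.25),.303)
E
```

```text
shift [-438.2 -290.4    2.9] turn [-0.002 -0.    -0.656] pos [0.2331 0.633  0.2524] t 0.1 q7 [-1.33 -0.08]
```

>>> {"method": "drive_tool", "body": {
  "series": [1,-40,-26.5,-12,0,0,0,1,-40,-26.5,-12,0,0,0,1,-40,-26.5,-12,0,0,0,1,-40,-26.5,-12,0,0,0,1,-40,-26.5,0,0,0,0,1,-40,-26.5,0,0,0,0,1,-40,-26.5,0,0,0,0,1,-40,-26.5,0,0,0,0,1,-40,-26.5,0,0,0,0,1,-40,-26.5,0,0,0,0,1,-38,-25.5,0,0,0,-0.16,1,0,0,0,0,0,-0.18],
  "force": 60
}}

```text
t: 1.6
eef_pos: [0.5459, 0.2047, 0.301]
tool_rot: [0.0, 0.007, 1.0, -0.001]
contact_force: [-1.0, 0.7, -0.0]
gripper_width: 1.001
```

>>> {"method": "drive_tool", "body": {
  "series": [1,0,0,12,0,0,-0.16,1,0,0,12,0,0,-0.15,1,0,0,12,0,0,0,1,0,0,0,0,0,0]
}}

```text
t: 2.1
eef_pos: [0.5432, 0.2092, 0.264]
tool_rot: [-0.001, -0.147, 0.989, -0.0]
contact_force: [-0.0, 0.4, 0.4]
gripper_width: 0.998
```

```bash
python3 - <<'E'
from h import *
shot('wrist','w0')
go((.544,.209,.20),.303)
E
```

```text
shift [-0.3 -0.5 64.8] turn [-0.    -0.001 -0.008] pos [0.5436 0.2094 0.2648] t 2.15 q7 [-0.58  1.43]
```

View pics/w0.png

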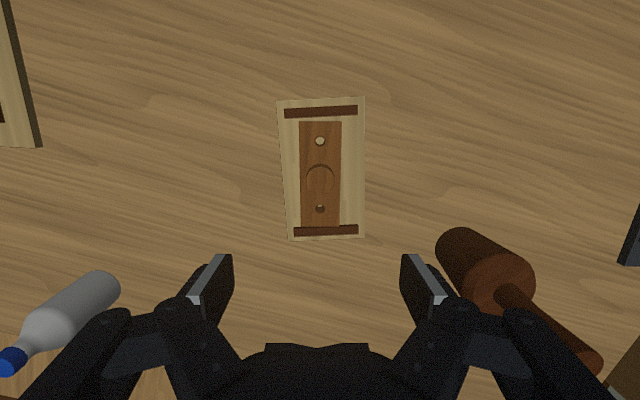

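The wrist picture shows the bossed half on the seat, holes at (320,141) and (320,209), the stops at rows 111 and 230, and board corners at (278,101), (365,97), (365,238), (289,241).

```bash
cat >> h.py <<'E'
def holes(c,rois,z,thr=None):
    out=[]
    for (u,v,r) in rois:
        g=cv2.cvtColor(c['pixels'],cv2.COLOR_BGR2GRAY)[v-r:v+r+1,u-r:u+r+1].astype(float)
        w=abs(g-np.median(g));w[w<0.4*w.max()]=0;y,x=np.mgrid[-r:r+1,-r:r+1]
        out.append((u+(w*x).sum()/w.sum(),v+(w*y).sum()/w.sum()))
    return out
def line(p):
    e=p[1]-p[0];return (p[0]+p[1])/2,np.linalg.norm(e[:2]),(np.arctan2(e[1],e[0])+np.pi/2)%np.pi-np.pi/2
E
python3 - <<'E'
from h import *
c=pickle.load(open('pics/w0.pkl','rb'))
h=holes(c,[(320,141,8),(320,209,8)],0);print(h)
m,l,a=line([ray(c,u,.042) for u in h]);print(m,l,a)
hsv=cv2.cvtColor(c['pixels'],cv2.COLOR_BGR2HSV)
R=np.s_[85:255,260:385];g=cv2.cvtColor(c['pixels'],cv2.COLOR_BGR2GRAY)
mask=(g[R]<75).astype(np.uint8)  # dark stops
n,_,st,ce=cv2.connectedComponentsWithStats(mask)
st_=[(st[i],ce[i]+[260,85]) for i in range(1,n) if st[i][4]>150];print(st_)
P=[ray(c,u,.020) for _,u in st_]
if len(P)==2: print('seat',line(P))
b=[ray(c,u,.012)[:2] for u in[(277.5,101),(365,97),(364,238),(289,241)]]
print('seat corners',np.mean(b,0),[np.linalg.norm(b[i]-b[i-1]).round(3) for i in range(4)],line([(b[0]+b[1])/2,(b[2]+b[3])/2]))
R_=cv2.Rodrigues(np.array(c['rvec'],float))[0];print(-R_.T@np.array(c['tvec']).ravel(),R_[2])
E
```

```text
[(np.float64(319.6802909594735), np.float64(140.6515413924489)), (np.float64(319.7900063251107), np.float64(208.12207463630614))]
[0.53865472 0.21177137 0.042     ] 0.08355107384448231 0.3001915459760387
[(array([ 24,  20,  74,  13, 704], dtype=int32), array([320.78551136, 111.21590909])), (array([ 40,  37,  35,  72, 429], dtype=int32), array([308.53613054, 157.76456876])), (array([ 34, 131,  64,  21, 636], dtype=int32), array([324.71698113, 229.72798742]))]
seat corners [0.54146401 0.2188497 ] [np.float64(0.188), np.float64(0.107), np.float64(0.188), np.float64(0.107)] (array([0.54146401, 0.2188497 ]), np.float64(0.18818003883837386), np.float64(0.33989725526782655))
[0.47088597 0.18720401 0.38399855] [ 0.28344894  0.08510454 -0.9552036 ]
```

```bash
python3 - <<'E'
from h import *
go((.5387,.2118,.038),.300)
E
```

```text
shift [  3.7   3.8 226.9] turn [-0.    -0.001 -0.005] pos [0.5436 0.2094 0.2648] t 2.15 q7 [-0.58  1.43]
```

>>> {"method": "drive_tool", "body": {
  "series": [1,1.8,1.9,50,0,0,-0.005,1,1.9,1.9,50,0,0,0,1,0,0,50,0,0,0,1,0,0,40,0,0,0,1,0,0,25,0,0,0,1,0,0,12,0,0,0,-1,0,0,0,0,0,0,-1,0,0,0,0,0,0,-1,0,0,0,0,0,0,-1,0,0,0,0,0,0,-1,0,0,0,0,0,0,-1,0,0,0,0,0,0],
  "force": 60
}}

```text
t: 3.65
eef_pos: [0.5403, 0.2125, 0.0399]
tool_rot: [0.001, -0.15, 0.989, 0.0]
contact_force: [-0.4, -1.1, 7.0]
gripper_width: 0.572
```

```bash
python3 - <<'E'
from h import *
go((.545,-.01,.120),.300);print(tool()[0]['gripper_width'],tool()[0]['contact_force'])
E
```

```text
shift [  61.5 -213.8  -80.4] turn [0.001 0.003 0.002] pos [0.5403 0.2125 0.0399] t 3.65 q7 [-0.55  1.47]
0.5724795802657625 [-0.36167334 -1.10949865  7.00005391]
```

>>> {"method": "drive_tool", "body": {
  "series": [-1,0,0,-15,0,0,0,-1,0,0,-30,0,0,0,-1,0,0,-35,0,0,0,-1,12,-40,0,0,0,0,-1,12,-43,0,0,0,0,-1,12,-43,0,0,0,0,-1,12,-43,0,0,0,0,-1,12,-43,0,0,0,0,-1,0,0,0,0,0,0,-1,0,0,0,0,0,0]
}}

```text
t: 4.9
eef_pos: [0.545, -0.0078, 0.1189]
tool_rot: [0.0, -0.15, 0.989, 0.0]
contact_force: [0.2, 1.1, -1.8]
gripper_width: 0.573
```

```bash
python3 - <<'E'
from h import *
c=shot('side','d1');cv2.imwrite('pics/d1c.png',cv2.resize(c['pixels'][120:320,160:420],None,fx=3,fy=3))
go((.545,-.01,.0295),.300);print(tool()[0]['contact_force'])
E
```

```text
shift [ 1.  -2.9 89.2] turn [0.001 0.001 0.003] pos [ 0.545  -0.007   0.1187] t 4.95 q7 [-0.21  1.85]
[ 0.56244377  1.43409459 -1.8647701 ]
```

View pics/d1c.png

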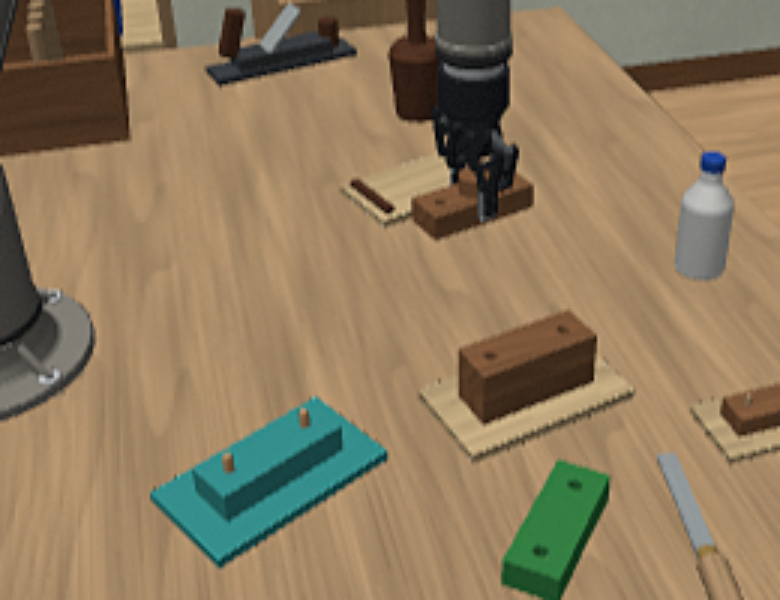

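The crop shows the bossed half held level at (470,205) above an empty bench, clear of everything. Next I set it down.

>>> {"method": "drive_tool", "body": {
  "series": [-1,0,0,40,0,0,0,-1,0,0,28,0,0,0,-1,0,0,12,0,0,0,-1,0,0,5,0,0,0,-1,0,0,2.5,0,0,0,-1,0,0,0,0,0,0]
}}

```text
t: 5.7
eef_pos: [0.5455, -0.0081, 0.0314]
tool_rot: [0.001, -0.151, 0.989, 0.0]
contact_force: [-0.3, -0.4, -1.8]
gripper_width: 0.572
```

>>> {"method": "drive_tool", "body": {
  "series": [-1,0,0,1.5,0,0,0,-1,0,0,1.5,0,0,0,-1,0,0,0,0,0,0]
}}

```text
t: 6.08
eef_pos: [0.5452, -0.0082, 0.0279]
tool_rot: [0.0, -0.15, 0.989, 0.0]
contact_force: [0.3, 0.5, -1.0]
gripper_width: 0.571
```

>>> {"method": "drive_tool", "body": {
  "series": [1,0,0,0.5,0,0,0,1,0,0,0,0,0,0,1,0,0,0,0,0,0,1,0,0,-40,0,0,0,1,0,0,-60,0,0,0,1,0,0,-60,0,0,0,1,12,-42,-40,0,0,0,1,12,-42,-20,0,0,0,1,12,-42,0,0,0,0.06,1,12,-42,0,0,0,0,1,14,-43,0,0,0,0,1,0,0,0,0,0,0]
}}

```text
t: 7.58
eef_pos: [0.5418, -0.2327, 0.2474]
tool_rot: [-0.0, -0.117, 0.993, -0.001]
contact_force: [-0.3, 0.6, -0.1]
gripper_width: 1.003
```

```bash
python3 - <<'E'
from h import *
c=shot('wrist','w1')
go((.536,-.224,.25),.243);print(tool()[0]['contact_force'])
print(proj(c,[.536,-.224,.072]))
E
```

```text
shift [ 5.   7.3 -2.8] turn [-0.    -0.    -0.005] pos [ 0.5425 -0.2299  0.2472] t 7.625 q7 [0.08 2.2 ]
[-0.6128985   1.12473202 -0.47047727]
[[326.09090513 184.38574231]]
```

View pics/w1.png

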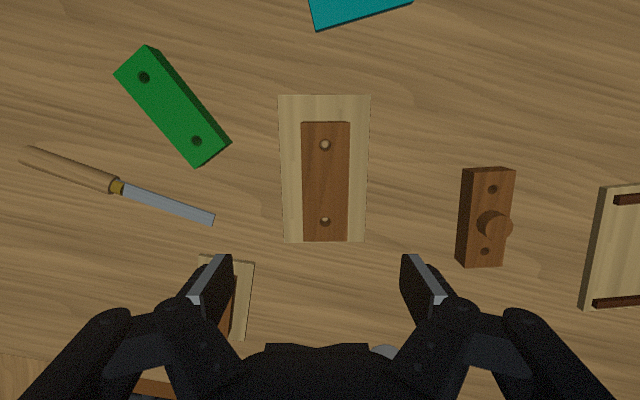

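The wrist picture shows the flat half with holes at (325,145) and (325,222). The bossed half stands upright on the bench at (487,217).

```bash
python3 - <<'E'
from h import *
c=pickle.load(open('pics/w1.pkl','rb'))
h=holes(c,[(325,145,8),(325,222,8)],0)
m,l,a=line([ray(c,u,.072) for u in h]);print(h,m,l,a)
b=[ray(c,u,.012)[:2] for u in[(278,95),(371,96),(365,241),(283,241)]]
print('corners',np.mean(b,0),line([(b[0]+b[1])/2,(b[2]+b[3])/2]))
h2=holes(c,[(492,189,7),(485,251,6)],0)
print('boss',line([ray(c,u,.030) for u in h2]))
h=holes(c,[(325,145,8),(325,222,8)],0)
go((m[0],m[1],.064),a)
E
```

```text
[(np.float64(325.1570319240725), np.float64(144.81578947368422)), (np.float64(324.7529348986126), np.float64(221.08537886872998))] [ 0.53641054 -0.22514983  0.072     ] 0.08311087878186368 0.23966912837101373
corners [ 0.5370453  -0.22431554] (array([ 0.5370453 , -0.22431554]), np.float64(0.1857016752813698), np.float64(0.2405475183118706))
boss (array([ 0.54333999, -0.01013889,  0.03      ]), np.float64(0.08365497417011195), np.float64(0.2957523502009223))
shift [  4.8   6.1 183.2] turn [-0.    -0.    -0.001] pos [ 0.5425 -0.2299  0.2472] t 7.625 q7 [0.08 2.2 ]
```

>>> {"method": "drive_tool", "body": {
  "series": [1,2.4,3.1,40,0,0,0,1,2.4,3,50,0,0,0,1,0,0,45,0,0,0,1,0,0,28,0,0,0,1,0,0,14,0,0,0,1,0,0,0,0,0,0,-1,0,0,0,0,0,0,-1,0,0,0,0,0,0,-1,0,0,0,0,0,0,-1,0,0,0,0,0,0,-1,0,0,0,0,0,0,-1,0,0,0,0,0,0]
}}

```text
t: 9.12
eef_pos: [0.5384, -0.2241, 0.0719]
tool_rot: [0.001, -0.121, 0.993, -0.001]
contact_force: [-0.6, -0.3, 7.1]
gripper_width: 0.577
```

```bash
python3 - <<'E'
from h import *
go((.5364,-.225,.070),.240);o=tool()[0];print(o['contact_force'],o['torque'],o['gripper_width'])
E
```

```text
shift [ 2.1 -0.4  1.9] turn [-0.002  0.003  0.002] pos [ 0.5384 -0.2241  0.0719] t 9.125 q7 [0.13 2.26]
[-0.61235238 -0.27629656  7.05708861] [-0.17885458  0.08639159 -0.01044466] 0.5768065824798978
```

>>> {"method": "drive_tool", "body": {
  "series": [-1,0,0,-3,0,0,0,-1,0,0,-5,0,0,0,-1,0,0,-8,0,0,0,-1,0,0,-12,0,0,0,-1,0,0,-20,0,0,0,-1,0,0,-40,0,0,0,-1,0,0,-40,0,0,0,-1,0,0,0,0,0,0]
}}

```text
t: 10.12
eef_pos: [0.5385, -0.2233, 0.2018]
tool_rot: [0.002, -0.121, 0.993, -0.001]
contact_force: [0.4, 0.5, -1.6]
gripper_width: 0.572
```

```bash
python3 - <<'E'
from h import *
go((.5415,.2185,.100),.340);o=tool()[0];print(o['contact_force'],o['torque'],o['gripper_width'])
E
```

```text
shift [-108.5  428.4  101.6] turn [-0.002  0.005 -0.098] pos [ 0.5385 -0.2233  0.2018] t 10.125 q7 [0.08 2.21]
[ 0.38775952  0.49703338 -1.56417057] [-0.04224631  0.03807912 -0.00799209] 0.5719639428887634
```

>>> {"method": "drive_tool", "body": {
  "series": [-1,-6,22,0,0,0,0,-1,-11,42,0,0,0,0,-1,-11,43,0,0,0,0,-1,-11,43,0,0,0,0,-1,-11,43,0,0,0,0,-1,-11,43,0,0,0,0,-1,-11,43,0,0,0,0,-1,-11,43,0,0,0,0,-1,-11,43,0,0,0,0,-1,-11,41,15,0,0,0,-1,-5,22,40,0,0,-0.05,-1,0,0,40,0,0,-0.05]
}}

```text
t: 11.62
eef_pos: [0.5395, 0.2218, 0.1015]
tool_rot: [-0.001, -0.173, 0.985, 0.001]
contact_force: [0.2, 0.0, -1.5]
gripper_width: 0.569
```

>>> {"method": "drive_tool", "body": {
  "series": [-1,0,0,0,0,0,0]
}}

```text
t: 11.75
eef_pos: [0.5376, 0.2175, 0.0997]
tool_rot: [-0.005, -0.17, 0.985, -0.001]
contact_force: [1.0, -1.4, -1.0]
gripper_width: 0.572
```

```bash
python3 - <<'E'
from h import *
c=shot('wrist','w2')
go((.5415,.2185,.040),.340);o=tool()[0];print(o['contact_force'])
E
```

```text
shift [-2.3  0.  62. ] turn [-0.001 -0.005  0.001] pos [0.5396 0.2178 0.102 ] t 11.8 q7 [-0.55  1.47]
[ 0.05754081 -0.17038607 -0.51150763]
```

View pics/w2.png

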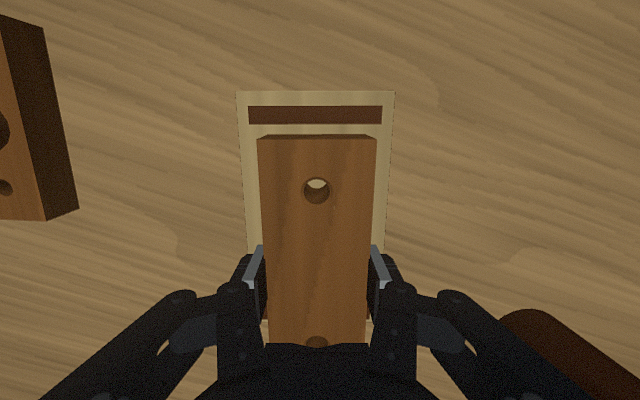

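The wrist picture shows the flat half held squarely over the seat, with the far stop at (315,115) and the block's far end at row 137.

```bash
python3 - <<'E'
from h import *
c=pickle.load(open('pics/w2.pkl','rb'));o,R=tool()
f=lambda u,z:(R.inv().apply(ray(c,u,z)-o['eef_pos'])*1000).round(1)
print('hole',f((316.5,190.5),.104),'end',f((317,139.5),.104),'stop',f((248,124),.02),f((382,124),.02),'boardedge',f((245,200),.012),f((388.5,200),.012))
E
```

```text
hole [46.7  0.2 -1.8] end [67.7  0.4 -1.7] stop [ 70.9 -46.2  82.4] [71.1 44.4 82.3] boardedge [ 14.9 -54.1  90.1] [15.2 54.9 90. ]
```

>>> {"method": "drive_tool", "body": {
  "series": [-1,-3,0,15,0,0,0,-1,-2.5,0,20,0,0,0,-1,0,0,14,0,0,0,-1,0,0,5,0,0,0,-1,0,0,3,0,0,0,-1,0,0,2,0,0,0,-1,0,0,0,0,0,0]
}}

```text
t: 12.68
eef_pos: [0.5466, 0.2206, 0.0446]
tool_rot: [0.0, -0.17, 0.985, 0.0]
contact_force: [-0.9, 0.6, -1.2]
gripper_width: 0.573
```

>>> {"method": "drive_tool", "body": {
  "series": [-1,1,0,2,0,0,0,-1,0,0,1.5,0,0,0,-1,0,0,1.5,0,0,0,-1,0,0,0,0,0,0]
}}

```text
t: 13.18
eef_pos: [0.5456, 0.2202, 0.0418]
tool_rot: [0.0, -0.17, 0.985, 0.0]
contact_force: [-8.5, -2.7, 23.4]
gripper_width: 0.576
```

>>> {"method": "drive_tool", "body": {
  "series": [-1,0,0,-2.5,0,0,0,-1,0,0,0,0,0,0]
}}

```text
t: 13.42
eef_pos: [0.5457, 0.2203, 0.042]
tool_rot: [0.0, -0.17, 0.985, 0.0]
contact_force: [0.1, 0.9, -0.5]
gripper_width: 0.569
```

>>> {"method": "drive_tool", "body": {
  "series": [1,0,0,0,0,0,0,1,0,0,0,0,0,0,1,0,0,0,0,0,0,1,0,0,-30,0,0,0,1,0,0,-50,0,0,0,1,0,0,-60,0,0,0,1,0,0,-30,0,0,0,1,0,0,0,0,0,0]
}}

```text
t: 14.42
eef_pos: [0.5471, 0.2209, 0.2147]
tool_rot: [0.003, -0.17, 0.985, 0.001]
contact_force: [-0.6, -0.3, 0.1]
gripper_width: 0.998
```

```bash
python3 - <<'E'
from h import *
c=shot('wrist','w3')
go((.5433,-.010,.20),.297)
E
```

```text
shift [  79.8 -216.1   12.4] turn [0.    0.002 0.045] pos [0.546  0.2204 0.2127] t 14.475 q7 [-0.56  1.46]
```

View pics/w3.png

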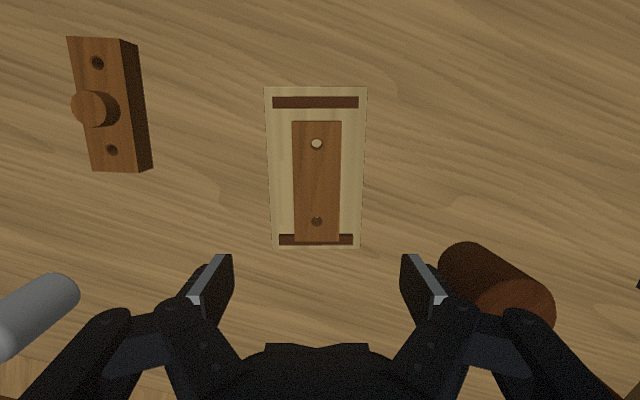

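The wrist picture shows the flat half on the seat with holes at (317,143) and (317,221). Its near end at row 242 hides part of the near stop, so I will check whether it lies between the stops.

```bash
python3 - <<'E'
from h import *
c=pickle.load(open('pics/w3.pkl','rb'));o,R=tool()
f=lambda u,z:(R.inv().apply(ray(c,u,z)-o['eef_pos'])*1000).round(1)
h=holes(c,[(317,143,8),(317,221,8)],0);print(h)
for z0 in(.042,.050):print('holes',z0,[f(u,z0) for u in h],line([ray(c,u,z0) for u in h])[1])
print('ends',f((316,121.5),.042),f((316,242.5),.042),'corn',[f(u,.042) for u in((292,121.5),(341,121.5),(294,242.5),(338,242.5))])
print('stops',[f(u,.020) for u in((273,108.5),(359,107.5),(280,234),(352,234))],'board',[f(u,.012) for u in((264,87),(367,87),(361,248),(274,248))])
E
```

```text
[(np.float64(316.1018494399583), np.float64(143.31258140140662)), (np.float64(316.2437054631829), np.float64(220.94726840855108))]
holes 0.042 [array([ 44.8,  -0.3, 170.6]), array([-39. ,  -0.2, 170.8])] 0.08381937661463638
holes 0.05 [array([ 45.7,  -0.3, 162.6]), array([-35.9,  -0.2, 162.8])] 0.08152332904150132
ends [ 66.   -0.5 170.5] [-64.9  -0.4 170.8] corn [array([ 66. , -24.1, 170.5]), array([ 66. ,  24.2, 170.6]), array([-65. , -25.1, 170.8]), array([-64.9,  24.3, 170.8])]
stops [array([ 78.4, -45.4, 192.5]), array([ 79.4,  44.4, 192.5]), array([-64.3, -43.5, 192.8]), array([-64.3,  42.6, 192.8])] board [array([ 99.9, -55. , 200.5]), array([ 99.9,  53. , 200.5]), array([-86.8,  55.7, 200.9]), array([-86.9, -52.8, 200.8])]
```

It lies flat but right up against the near stop, with about 13 mm free at the other end. I have time to regrip it and centre it by 6.5 mm.

>>> {"method": "drive_tool", "body": {
  "series": [1,0,0,40,0,0,0,1,0,0,55,0,0,0,1,0,0,45,0,0,0,1,0,0,22,0,0,0,1,0,0,9,0,0,0,1,0,0,0,0,0,0,-1,0,0,0,0,0,0,-1,0,0,0,0,0,0,-1,0,0,0,0,0,0,-1,0,0,0,0,0,0]
}}

```text
t: 15.72
eef_pos: [0.5464, 0.2206, 0.0421]
tool_rot: [0.001, -0.17, 0.985, 0.0]
contact_force: [-1.6, -0.6, 5.3]
gripper_width: 0.568
```

>>> {"method": "drive_tool", "body": {
  "series": [-1,0,0,-3,0,0,0,-1,0,0,-2,0,0,0,-1,4,0,0,0,0,0,-1,3,0,0,0,0,0,-1,0,0,0,0,0,0]
}}

```text
t: 16.35
eef_pos: [0.5384, 0.2176, 0.0456]
tool_rot: [-0.0, -0.17, 0.985, -0.0]
contact_force: [0.7, -0.6, -0.8]
gripper_width: 0.572
```

>>> {"method": "drive_tool", "body": {
  "series": [-1,0,0,2,0,0,0,-1,0,0,1.5,0,0,0,-1,0,0,0.5,0,0,0,-1,0,0,0,0,0,0]
}}

```text
t: 16.85
eef_pos: [0.539, 0.2179, 0.0421]
tool_rot: [0.0, -0.17, 0.985, 0.0]
contact_force: [-1.7, -1.5, 3.9]
gripper_width: 0.572
```

>>> {"method": "drive_tool", "body": {
  "series": [1,0,0,-0.5,0,0,0,1,0,0,0,0,0,0,1,0,0,0,0,0,0,1,0,0,-30,0,0,0,1,0,0,-50,0,0,0,1,0,0,-55,0,0,0,1,14,-40,-20,0,0,0,1,15,-44,0,0,0,0,1,15,-44,0,0,0,0,1,15,-44,0,0,0,0,1,13,-44,0,0,0,0.045,1,0,0,0,0,0,0]
}}

```text
t: 18.35
eef_pos: [0.5434, -0.0145, 0.1974]
tool_rot: [-0.0, -0.144, 0.99, -0.001]
contact_force: [0.2, 0.2, 0.4]
gripper_width: 1.002
```

```bash
python3 - <<'E'
from h import *
c=shot('wrist','w4');o,R=tool()
f=lambda u,z:(R.inv().apply(ray(c,u,z)-o['eef_pos'])*1000).round(1)
p=proj(c,[[.5433-.042*np.cos(.297),-.010-.042*np.sin(.297),.03],[.5433+.042*np.cos(.297),-.010+.042*np.sin(.297),.03]]);print(p)
g=[(int(round(u)),int(round(v)),9) for u,v in p]
h=holes(c,g,0);print(h);m,l,a=line([ray(c,u,.030) for u in h]);print(m,l,a)
go((m[0],m[1],.030),a)
E
```

```text
[[320.95932728 149.86604202]
 [321.09763254 228.05460325]]
[(np.float64(322.1531100478469), np.float64(151.51821862348177)), (np.float64(321.94625176803396), np.float64(228.5742574257426))]
[ 0.5440695  -0.00866211  0.03      ] 0.08297155640078577 0.2937561169125231
shift [ -1.4   2.8 167.3] turn [-0.  0. -0.] pos [ 0.5435 -0.0117  0.1973] t 18.4 q7 [-0.24  1.84]
```

View pics/w4.png

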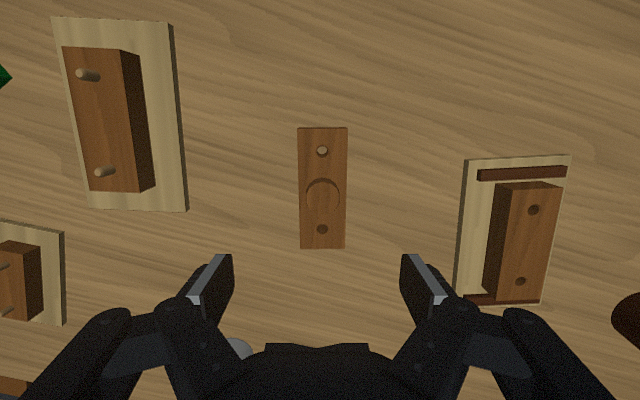

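The wrist picture shows the bossed half at (322,190) with holes at (322,151) and (322,229). The dowels are free at (87,75) and (105,171), and the flat half lies on the seat at (525,240).

>>> {"method": "drive_tool", "body": {
  "series": [1,-1.7,1.5,40,0,0,0,1,-1.7,1.3,55,0,0,0,1,0,0,42,0,0,0,1,0,0,20,0,0,0,1,0,0,10,0,0,0,1,0,0,0,0,0,0,-1,0,0,0,0,0,0,-1,0,0,0,0,0,0,-1,0,0,0,0,0,0,-1,0,0,0,0,0,0,-1,0,0,0,0,0,0],
  "force": 60
}}

```text
t: 19.77
eef_pos: [0.5469, -0.0061, 0.0316]
tool_rot: [0.001, -0.148, 0.989, 0.0]
contact_force: [-0.5, 0.3, 4.9]
gripper_width: 0.575
```

>>> {"method": "drive_tool", "body": {
  "series": [-1,0,0,-10,0,0,0,-1,0,0,-30,0,0,0,-1,0,0,-50,0,0,0,-1,0,0,-20,0,0,0,-1,0,0,0,0,0,0,-1,0,0,0,0,0,0]
}}

```text
t: 20.52
eef_pos: [0.5452, -0.0061, 0.1395]
tool_rot: [-0.001, -0.148, 0.989, 0.0]
contact_force: [-0.2, -0.6, -1.8]
gripper_width: 0.574
```

```bash
python3 - <<'E'
from h import *
c=pickle.load(open('pics/w4.pkl','rb'))
print('flat top corners',[ray(c,u,.042)[:2].round(3) for u in((503,182),(561,185),(486,300),(541,303))],'stops inner',[ray(c,u,.02)[:2].round(3) for u in((479,181),(566,177))])
c=shot('wrist','w5')
go((.5384,-.2241,.145),.242);print(tool()[0]['gripper_width'],tool()[0]['contact_force'])
E
```

```text
flat top corners [array([0.48 , 0.158]), array([0.467, 0.215]), array([0.609, 0.204]), array([0.595, 0.266])] stops inner [array([0.487, 0.149]), array([0.457, 0.235])]
shift [  70.2 -206.5   -5.8] turn [ 0.    -0.002  0.055] pos [ 0.5451 -0.0061  0.1392] t 20.575 q7 [-0.24  1.86]
0.5718119636335034 [-0.46149742  0.07855218 -1.4900696 ]
```

View pics/w5.png

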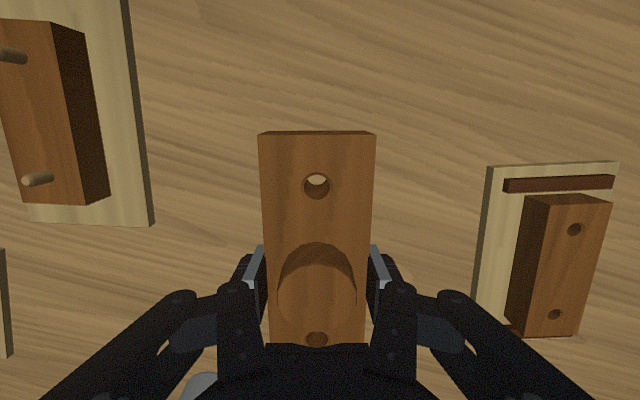

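The held bossed half is level and square; its far hole is at (316.5,185) where the flat one's was at (316.5,190).

```bash
python3 - <<'E'
from h import *
a=pickle.load(open('pics/w2.pkl','rb'))['pixels'];b=pickle.load(open('pics/w5.pkl','rb'))['pixels']
for im in(a,b):
    h=cv2.HoughCircles(cv2.medianBlur(cv2.cvtColor(im,cv2.COLOR_BGR2GRAY),3)[160:220,280:350],cv2.HOUGH_GRADIENT,1.,30,param1=80,param2=10,minRadius=9,maxRadius=17)
    print('hole',h[0,0]+[280,160,0])
    g=cv2.GaussianBlur(cv2.cvtColor(im,cv2.COLOR_BGR2GRAY),(5,1),0)[128:148,275:300].astype(float).mean(1);print(g.round())
go((.5404,-.2236,.13),.242)
E
```

```text
hole [315.5        190.5         14.10000038]
[133. 133. 132. 133. 135. 130.  85.  49.  53.  54.  54.  66.  80.  78.
  80.  78.  78.  79.  78.  78.]
hole [315.5        185.5         14.10000038]
[119. 124. 111.  48.  54.  55.  59.  78.  81.  80.  80.  80.  80.  80.
  79.  80.  80.  79.  80.  79.]
shift [  68.1 -206.6    9.2] turn [ 0.    -0.002  0.055] pos [ 0.5451 -0.0061  0.1392] t 20.575 q7 [-0.24  1.86]
```

>>> {"method": "drive_tool", "body": {
  "series": [-1,8,-24,0,0,0,0,-1,14,-42,0,0,0,0,-1,14,-43,0,0,0,0,-1,14,-43,0,0,0,0,-1,10,-30,0,0,0,0,-1,8,-24.5,0,0,0,0,-1,0,0,5,0,0,0.055,-1,0,0,5,0,0,0,-1,0,0,10,0,0,0,-1,0,0,10,0,0,0,-1,0,0,0,0,0,0,-1,0,0,0,0,0,0]
}}

```text
t: 22.08
eef_pos: [0.5416, -0.2234, 0.1103]
tool_rot: [0.0, -0.121, 0.993, -0.0]
contact_force: [0.2, -0.4, -1.5]
gripper_width: 0.571
```

```bash
python3 - <<'E'
from h import *
go((.5403,-.2236,.095),.242)
E
```

```text
shift [ 1.3  0.2 15.3] turn [-0.     0.     0.001] pos [ 0.5416 -0.2234  0.1103] t 22.075 q7 [0.12 2.23]
```

Descend to just above the dowel tips with the correction, then on slowly.

>>> {"method": "drive_tool", "body": {
  "series": [-1,1.2,0.2,8,0,0,0,-1,0,0,6,0,0,0,-1,0,0,2,0,0,0,-1,0,0,2,0,0,0,-1,0,0,2,0,0,0,-1,0,0,2,0,0,0,-1,0,0,0,0,0,0]
}}

```text
t: 22.95
eef_pos: [0.5402, -0.2235, 0.0882]
tool_rot: [-0.0, -0.121, 0.993, 0.0]
contact_force: [0.1, -0.1, -1.6]
gripper_width: 0.571
```

>>> {"method": "drive_tool", "body": {
  "series": [-1,0,0,2,0,0,0,-1,0,0,2,0,0,0,-1,0,0,2,0,0,0,-1,0,0,0,0,0,0]
}}

```text
t: 23.45
eef_pos: [0.5401, -0.2235, 0.0821]
tool_rot: [-0.0, -0.121, 0.993, 0.0]
contact_force: [-0.6, -0.0, -2.1]
gripper_width: 0.569
```

Already past the tips without contact, so it is on the dowels. Continue.

>>> {"method": "drive_tool", "body": {
  "series": [-1,0,0,2,0,0,0,-1,0,0,2,0,0,0,-1,0,0,2,0,0,0,-1,0,0,2,0,0,0,-1,0,0,1,0,0,0,-1,0,0,0,0,0,0]
}}

```text
t: 24.2
eef_pos: [0.5402, -0.2236, 0.0736]
tool_rot: [-0.0, -0.121, 0.993, 0.0]
contact_force: [-2.2, 1.8, 3.5]
gripper_width: 0.568
```

>>> {"method": "drive_tool", "body": {
  "series": [-1,0,0,0.7,0,0,0,-1,0,0,0.6,0,0,0,-1,0,0,0,0,0,0,-1,0,0,0,0,0,0]
}}

```text
t: 24.7
eef_pos: [0.5402, -0.2236, 0.0736]
tool_rot: [0.0, -0.121, 0.993, 0.0]
contact_force: [-6.5, 2.6, 16.9]
gripper_width: 0.576
```

>>> {"method": "drive_tool", "body": {
  "series": [-1,0.5,0.2,-0.6,0,0,0,-1,0,0,0,0,0,0,-1,0,0,0,0,0,0,-1,0,0,0,0,0,0]
}}

```text
t: 25.2
eef_pos: [0.5402, -0.2235, 0.0736]
tool_rot: [0.001, -0.121, 0.993, -0.0]
contact_force: [-3.3, 2.2, 8.5]
gripper_width: 0.573
```

```bash
python3 - <<'E'
from h import *
a=shot('scene','s9');b=shot('side','d9')
o=tool()[0];print(o['contact_force'],o['eef_pos'],o['gripper_width'])
cv2.imwrite('pics/f.png',np.hstack([cv2.resize(a['pixels'][150:270,220:420],(400,240)),cv2.resize(b['pixels'][150:270,240:440],(400,240))]))
im=np.vstack([cv2.resize(a['pixels'][160:260,230:420],(760,300)),cv2.resize(b['pixels'][165:275,260:440],(760,300))]);cv2.imwrite('pics/f.png',im)
E
```

```text
[-2.27412148  1.73116909  9.34703553] [ 0.54018596 -0.22354272  0.07358469] 0.5675857493008535
```

View pics/f.png

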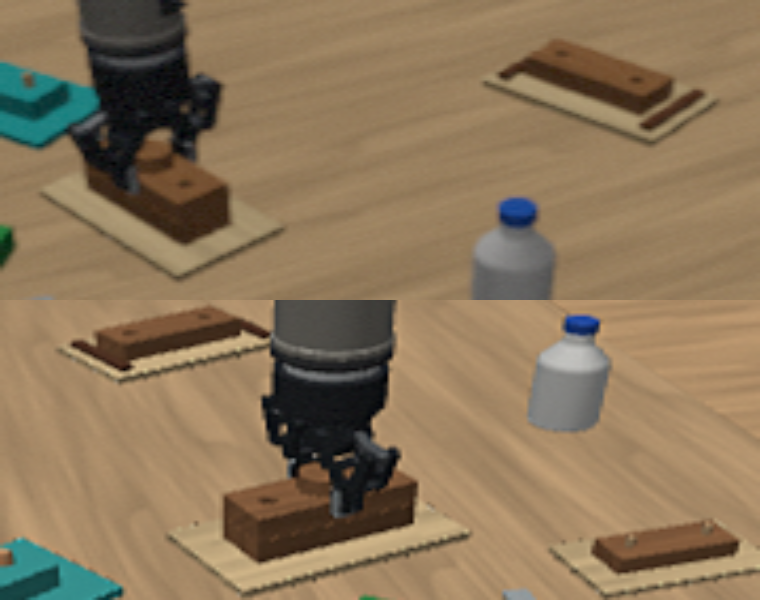

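The final picture shows the bossed half flush on the lower block with no gap at the joint line, and the flat half flat on the seat. I'll check its position between the stops once more in numbers.

```bash
python3 - <<'E'
from h import *
ax=np.array([np.cos(.34),np.sin(.34)])
c=pickle.load(open('pics/w5.pkl','rb'))
for z in(.042,.05):
    h=holes(c,[(574,229,7),(555,314,7)],0);m,l,a=line([ray(c,u,z) for u in h]);print('w5',z,m,l,a)
b=[ray(c,u,.012)[:2] for u in[(488,167),(619,162)]];print('far board edge mid along axis',np.mean(b,0)@ax,'block centre',m[:2]@ax)
s=pickle.load(open('pics/s9.pkl','rb'))
# scene crop: scale 4,3 offset 230,160
q=lambda x,y:(230+x/4,160+y/3)
m,l,a=line([ray(s,q(*u),.042) for u in((562,54),(638,79))]);print('scene',m,l,a)
b=[ray(s,q(*u),.006)[:2] for u in((485,83),(652,142),(717,101))];print('seat scene',(b[0]+b[2])/2,'diff along/across',(m[:2]-(b[0]+b[2])/2)@ax,(m[:2]-(b[0]+b[2])/2)@[-ax[1],ax[0]])
E
```

```text
w5 0.042 [0.535925   0.21444013 0.042     ] 0.0830885897748228 0.36911713453913775
w5 0.05 [0.53360659 0.20550485 0.05      ] 0.08003128685322926 0.36911713453913775
far board edge mid along axis 0.48752330501568575 block centre 0.5715933136727299
scene [0.54143027 0.21328557 0.042     ] 0.08274734891761171 0.3650141534425111
seat scene [0.54612708 0.21343184] diff along/across -0.004476717907176415 0.0014284288372657572
```

```bash
python3 - <<'E'
from h import *
o=tool()[0];print(o['t'],o['contact_force'],o['eef_pos']);print(bot.hand_in())
E
```

```text
25.3 [-2.27412148  1.73116909  9.34703553] [ 0.54018596 -0.22354272  0.07358469]
the job is handed in; nothing more can be done
None
```

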